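# Fit the axle clip on the compressor wheel

## Robot

A 6-joint arm with a two-finger parallel gripper is mounted at the origin on the work surface. World frame = base frame: x ahead of the robot, y to its left, z up, the work surface at z = 0. Lengths are in m, angles in rad, forces in N, time in s.
With the tool pointing down it reaches from about 0.275 to 0.875 m from the base axis. Payload 12.5 kg.
Tool frame: the origin (TCP) lies between the finger pads; the fingertips stand 22 mm ahead of it and the grasp point (between the pads) lies 3 mm ahead of it (tcp_to_tips is the distance from the TCP to the fingertips, in m); z points along the fingers, y is the line along which they close (so a half turn about z gives the same grasp; the last joint's range is limited). The gripper opens to 85 mm and grips with 20 to 120 N. Pads are 22 mm wide; open, the fingers measure 114 mm over their backs; the gripper's body (76 mm by 85 mm) begins 54 mm behind the grasp point. The pads swing forward as they close: fully open they stand 13 mm farther back than shut.
Start: joints at [1.075, 0.351, 1.652, -0, 1.139, -0.085], TCP at [0.22, 0.504, 0.253] pointing down, gripper open.
Joint ranges: [-2.75, 2.75], [-0.79, 2.1], [0.01, 2.65], [-1.57, 4.71], [0.07, 3.14], [-2.87, 2.87]. Speed limits (rad/s): [2.22, 2.22, 2.79, 3.14, 3.14, 3.14].

## Interface

Orientations are given as a unit quaternion [w, x, y, z].
In Python, from workcell import get_state, read_camera, camera_params, hand_in, tcp_to_tips gives the robot as it stands.
- The arm moves only by the tool servo_tool, never from a script. Its argument "deltas" is a list that holds one entry, the list of rows, each a list of 7 numbers: the shift along the world's x, y, z in units of 100 mm (1.0 is 100 mm), then the turn, a rotation vector about the world's x, y, z in units of pi rad (1.0 is pi rad), then the opening, from 0 (shut) to 1 (fully open). In form: [[[dx, dy, dz, rx, ry, rz, hand], ...]]. A call has 1 to 12 rows; each row is the pose to reach, as a shift and turn from the pose commanded when the call began, turning the shorter way round; what a row does not reach only later rows make up. A row lasts 1/12 s, in which the tool goes at most 41.7 mm and 7.16 degrees, less where a joint would pass 70% of its speed; a pose out of reach is approached as far as the arm can. A call with a number of a shift or a turn outside -1 to 1 is refused whole. A call with a gripper value outside its range is refused whole. The fingers move at their own pace and stop on an object; "newtons" is the grip in N (left out, the last holds). Time passes only in rows, so rows that repeat a pose let the fingers close. It gives the time, the measured TCP pose, the force, the opening and the grip force at its end, in the units of the state.
- get_state(): the state, without advancing time (a new reading comes with each control period).
- read_camera(name): name is "scene" or "top"; returns the picture (384x512x3 uint8, red, green, blue); there is no depth.
- camera_params(name): a dict with "K" (3x3 intrinsics, pixels), "eye" and "attitude" of the camera in the world. Camera axes: x right, y down, z forward; pixel columns grow to the right and rows downward; lengths in m; the calibration is good to about 2 mm. A picture is of the moment at which its call begins. camera_params takes no time and is no camera call.
- hand_in(): hands the job in; it is judged then, once.
The state is a dict: "t": time; "qpos": joint angles; "dq": joint speeds; "joint_torque": joint torques, N m; "tool_pos": TCP position; "orientation": TCP orientation; "ft_force": force on the tool from outside, world axes, zero at the start; "torque": the same for the moment, N m; "opening": finger opening in m; "gripper_force": force on a finger pad.
Only numpy, scipy, OpenCV 4.12 (cv2) and the standard library are available. Lean on these libraries where they do the work, as an engineer would, in place of code of your own. Each camera call takes 0.05 s, during which the arm holds its last target. There are 200 camera calls.

## Task

Take the orange-headed retaining clip out of its blue holder, find the groove in the wheel's axle stub by feel, and push the clip down across the axle into the groove until it is fully home, then let go and back off. Do not force it: it snaps in with about 12 N, and more than 35 N between clip and wheel unit would spoil the groove. Leave the jar, the screwdriver and the small carton where they are.

Things in the scene. Friction and masses are not known exactly. Their poses are not given: they have to be found in the camera images.
- clip: Loose U-shaped steel retaining clip with an orange head, 90 g. Origin: centre of its bore, where the axle's centre line lies once it is home. z: up through the head; y: bore axis (the clip is 5 mm thick along it); x: from leg to leg. A steel cross bar, 32 mm along x, lies 8 to 18 mm above the origin. At the start it stands upright in the holder, legs down.
- clip_head (a point): Point in the clip's orange head, 37 mm above the clip's origin; axes as the clip's. The head is 22 mm along x, 16 mm along y and reaches from 18 to 46 mm above the clip's origin. Grip it here from above, best across x.
- clip_noses (a point): Point midway between the ends of the clip's two sprung legs, 7 mm below its origin. Legs: 28 mm over their outsides, ending 10 mm below the origin. Here rounded noses (radius 3 mm, centres 8.5 mm to either side along x) narrow the opening to 11 mm. Each leg gives way outward by at most 3.2 mm, at 2.5 N/mm.
- holder: Blue block fixed to the bench, 80 mm along x, 50 mm along y, 36 mm high; origin at the centre of its underside. A slot in its top (40 mm along x, 6.5 mm along y) has its floor 15 mm above the bench; the clip stands there, its x along the holder's x, its origin 25 mm above the bench, and lifts straight up and out.
- wheel_unit: Wheel mount fixed to the bench; origin on the bench below sleeve_end. Base 110 mm along x, from y = -62 to 88 mm, 12 mm thick. Horizontal steel axle along y, free stub to -y; a brass sleeve of 28 mm diameter covers it from y = 0 to the black wheel (100 mm diameter, y = 20 to 54 mm); red bracket 115 mm high at y = 68 mm.
- sleeve_end (a point): Point on the axle's centre line, 80 mm above the bench, at the brass sleeve's end; axes as the mount's. From here the bare stub, 24 mm in diameter, runs to -y. It has one groove all round: 8 mm wide, 16 mm diameter at its bottom. The axle was shifted by hand and stays put: the groove's centre lies 6 to 38 mm from here towards -y, unmeasured: feel or look for it. The stub ends 40 mm past it.
- axle_top (a point): Top of the stub: 22 mm to -y of and 12 mm above sleeve_end. Clip upright over the axle: on the full diameter it stops with its origin 19 mm above the centre line, however hard pushed. Over the groove it passes that, touches bottom at 14 mm, spreads (up to about 12 N, hardest 13 to 8 mm), snaps past 7 mm and at 0 the cross bar rests hard on the groove's bottom: home.
- grease: Bystander: jar 48 mm in diameter, 90 mm high, yellow cap; origin at the centre of its underside.
- driver: Bystander: red screwdriver, 170 mm long, lying on the bench; x along it.
- carton: Bystander: small cardboard box 80 x 60 x 45 mm; origin at the centre of its underside.
Not all that is in view belongs to the job. What is shaped like the wheel_unit but green is not meant.

How it is judged:
On the way:
1. the clip has been lifted clear out of the holder (height (world z) of clip above 0.06 m), for 0.1 s.
At the end, for the whole second after the job is handed in: The clip is home in the axle's groove: its bore centre is within 2.5 mm of the axle's centre line both ways across it and lies 3.5 to 40.5 mm from sleeve_end along the axle towards the stub's free end, its bore axis is within 0.15 rad of the axle's direction, and it is at rest and released (x of clip in the frame of sleeve_end between -0.0025 and 0.0025 m and z of clip in the frame of sleeve_end between -0.0025 and 0.0025 m and y of clip in the frame of sleeve_end between -0.0405 and -0.0035 m and angle between the y axis of clip and the y axis of wheel_unit, either way round below 0.15 rad and linear speed of clip below 0.02 m/s and contact force between clip and the fingers below 0.1 N); the robot touches nothing.
It fails at once if the clip was forced: more than 35 N between the clip and the wheel unit (contact force between clip and wheel_unit above 35 N).
It fails at once if the jar was moved by more than 20 mm (distance of grease from where it was at the start of the episode above 0.02 m).
It fails at once if the screwdriver was moved by more than 20 mm (distance of driver from where it was at the start of the episode above 0.02 m).
It fails at once if the carton was moved by more than 20 mm (distance of carton from where it was at the start of the episode above 0.02 m).
It also fails if it takes over 72 s, if anything falls off the work surface, if the arm or the gripper's body presses on something with over 40 N, if the wrist force passes 120 N, or if a joint passes its speed limit or range.

## Working session

There is one attempt and no reset: what is moved stays moved. The work goes in short steps, Python scripts to look and compute and a tool call to move; the robot and the scene stay as the last step left them, time stands still between calls to the robot, and variables do not carry over. Pictures are saved under pics/ and viewed, at most 10 in all, crops included, and the job is handed in when it is done.

Besides the shell and the picture viewer there is one more tool, called after ">>>" in YAML: its name, and indented under it one key for each argument. servo_tool: Moves the arm, as the interface text tells. Shifts and turns lie within -1 to 1; 1 stands for 100 mm of shift or pi rad of turn. Its arguments: {"type":"object","properties":{"deltas":{"type":"array","items":{"type":"array","items":{"type":"array","items":{"type":"number","minimum":-1,"maximum":1}}}},"newtons":{"type":"number"}},"required":["deltas"]}

```bash
mkdir -p pics
cat > h.py <<'E'
import numpy as np,cv2
from scipy.spatial.transform import Rotation as R
from workcell import *
def snap(n,f):
    im=read_camera(n); cv2.imwrite('pics/'+f,im[:,:,::-1]); return im
def att(p):
    a=np.array(p['attitude'],float)
    return a if a.shape==(3,3) else R.from_quat(a[[1,2,3,0]]).as_matrix()
def ray(n,u,v):
    p=camera_params(n); d=att(p)@np.linalg.inv(p['K'])@np.array([u,v,1.]); return np.array(p['eye']),d
def at(n,u,v,z):
    e,d=ray(n,u,v); return e+d*(z-e[2])/d[2]
def proj(n,P):
    p=camera_params(n); c=att(p).T@(np.array(P)-p['eye']); q=np.array(p['K'])@c; return q[:2]/q[2]
E
python3 - <<'E'
from h import *
a=snap('top','a.png');b=snap('scene','b.png')
for n in('top','scene'):print(camera_params(n))
print(get_state(),tcp_to_tips)
E
```

```text
{'K': array([[439.83859445,   0.        , 261.9253379 ],
       [  0.        , 439.83859445, 196.25271111],
       [  0.        ,   0.        ,   1.        ]]), 'eye': array([ 0.43141616, -0.1166174 ,  1.34852301]), 'attitude': array([ 0.03750616, -0.70393068,  0.70829163, -0.03738796])}
{'K': array([[479.67795828,   0.        , 247.85527156],
       [  0.        , 479.67795828, 184.59952808],
       [  0.        ,   0.        ,   1.        ]]), 'eye': array([1.46207555, 0.04913127, 0.7799997 ]), 'attitude': array([-0.28066986,  0.57648674,  0.68318643, -0.34949073])}
{'t': 0.1, 'qpos': array([ 1.07537264e+00,  3.51155342e-01,  1.65232226e+00, -3.11528273e-05,
        1.13909915e+00, -8.46109530e-02]), 'dq': array([ 1.91237964e-04, -5.34308535e-05, -4.03757754e-03, -7.73343726e-04,
        1.62184531e-03,  9.80423236e-04]), 'joint_torque': array([ 5.92910401e-04, -5.06837833e+01, -2.91874802e+01, -5.30994760e-05,
        2.68127500e-03,  7.32276362e-06]), 'tool_pos': array([0.21951033, 0.50401538, 0.25284142]), 'orientation': array([-1.27156498e-04,  2.03958590e-01,  9.78979393e-01, -4.75543040e-04]), 'ft_force': array([-0.08956138,  0.2624141 , -0.09271324]), 'torque': array([-0.012281  ,  0.02380467,  0.01373838]), 'gripper_force': 0.0, 'opening': 0.085635634788489} 0.022
```

View pics/a.png

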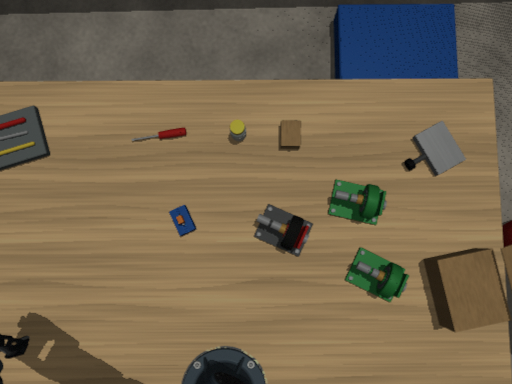

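View pics/b.png

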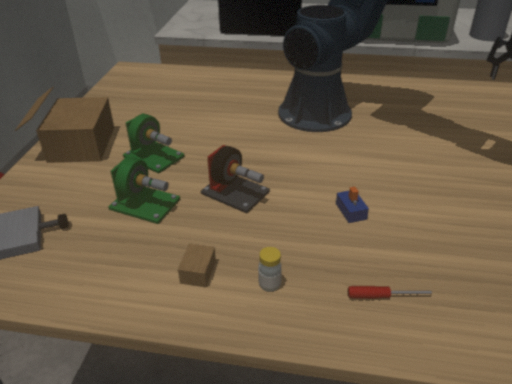

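Top view: the holder is at about (182,220) and the wheel unit at about (283,230), with its stub pointing left. The jar, carton and driver are in the row at v≈130. I'll enlarge the two areas that matter.

Run:
```python
from h import *
a=cv2.imread('pics/a.png');b=cv2.imread('pics/b.png')
def cr(im,u,v,w,h,s): return cv2.resize(im[v:v+h,u:u+w],None,fx=s,fy=s,interpolation=cv2.INTER_CUBIC)
cv2.imwrite('pics/c.png',np.vstack([cr(a,245,195,80,30,10),cr(a,245,225,80,30,10)]))
cv2.imwrite('pics/d.png',np.hstack([cr(a,160,195,40,50,10),cr(b,330,180,40,50,10)]))
cv2.imwrite('pics/e.png',cr(b,195,140,80,70,8))
```

```text
(no output)
```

View pics/c.png

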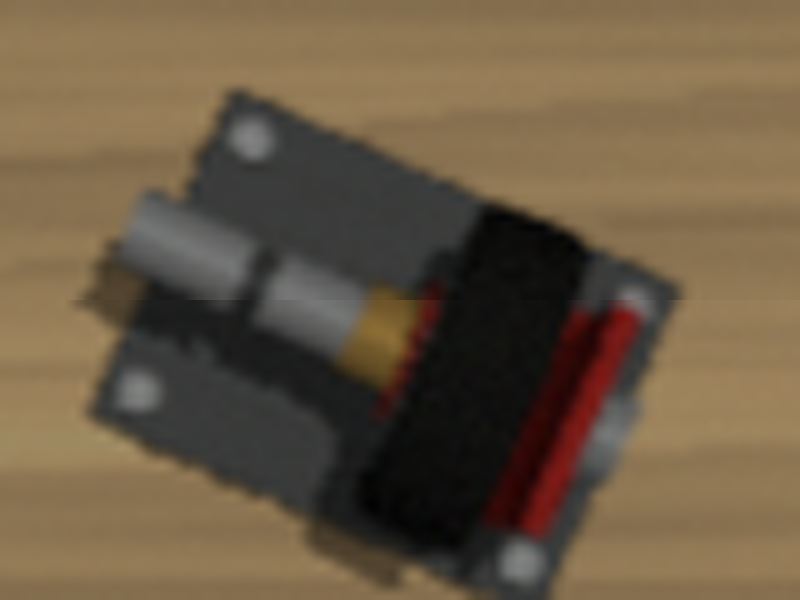

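View pics/d.png

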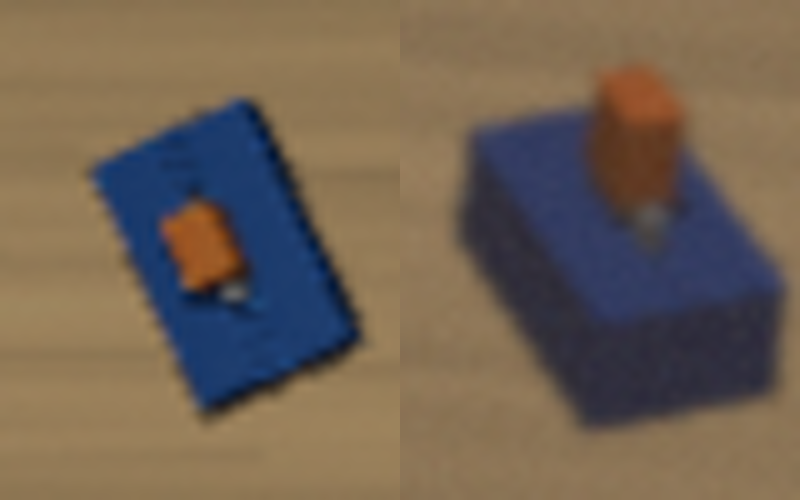

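View pics/e.png

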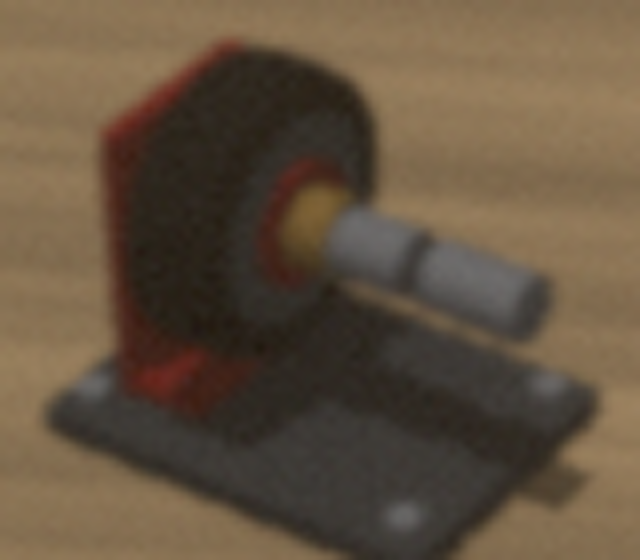

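```bash
cat > fit.py <<'E'
from h import *
from scipy.optimize import least_squares
C=lambda o,s,p:(np.array(o)+(np.array(p)+.5)/s-.5)
def fit(obs,x0,extra=0):
    def f(q):
        r=[]
        for n,loc,uv in obs:
            l=np.array(loc(q) if callable(loc) else loc)/1e3
            c,s=np.cos(q[2]),np.sin(q[2])
            r+=list(proj(n,[q[0]+c*l[0]-s*l[1],q[1]+s*l[0]+c*l[1],l[2]])-uv)
        return r
    s=least_squares(f,x0,x_scale=[.01,.01,.1]+[10]*extra,loss='soft_l1'); return s.x,np.round(s.fun.reshape(-1,2) if len(s.fun)==2*len(obs) else s.fun,2)
T=lambda p:C((245,195),10,p);S=lambda p:C((195,140),8,p)
o=[('top',(-55*k,-62,12),T(p)) for k,p in((-1,(235,90)),(1,(95,410)))]
o+=[('top',(55,88,12),T((680,285)))]
o+=[('top',(0,0,80),T((355,325))),('top',lambda q:(0,-q[3],80),T((262,279))),('top',lambda q:(0,-q[3]-40,80),T((135,225)))]
o+=[('scene',lambda q:(0,-q[3],80),S((416,262))),('scene',lambda q:(0,-q[3]-40,80),S((532,306)))]
cands=[]
for sgn in(1,-1):   # which x corner is which
    oo=[(n,(sgn*l[0],)+tuple(l[1:]) if not callable(l) else l,u) for n,l,u in o]
    for y in np.arange(-3,3,.7):
        g=at('top',283,230,.05)
        r=fit(oo,[g[0],g[1],y,20],1); cands.append((np.abs(r[1]).sum(),r,sgn))
b=min(cands,key=lambda c:c[0]);print('wheel',b[1][0],b[2]);print(b[1][1])
q=b[1][0];c,s=np.cos(q[2]),np.sin(q[2])
print('groove xy',q[0]+s*q[3]/1e3,q[1]-c*q[3]/1e3,'axle dir',-s,c)
A=lambda p:C((160,195),10,p);B=lambda p:C((330,180),10,p)
cands=[]
for y in np.arange(0,3.1,.6):
    o=[('top',(-40,25,36),A((240,100))),('top',(-40,-25,36),A((93,172))),('top',(40,-25,36),A((203,412))),('top',(40,25,36),A((350,340)))]
    o+=[('top',(0,0,71),A((203,246))),('scene',(0,0,71),B((240,92)))]
    g=at('top',182,220,.03)
    for k in(1,-1):
        oo=[(n,(k*l[0],l[1],l[2]),u) for n,l,u in o]
        r=fit(oo,[g[0],g[1],y]);cands.append((np.abs(r[1]).sum(),r))
b=min(cands,key=lambda c:c[0]);print('holder',b[1][0]);print(b[1][1])
print('scene corners',[C((330,180),10,p) for p in((72,130),(380,288),(198,320))])
q=b[1][0];c,s=np.cos(q[2]),np.sin(q[2])
print([proj('scene',[q[0]+c*x-s*y,q[1]+s*x+c*y,.036]).round(1) for x,y in((-.04,-.025),(-.04,.025),(.04,-.025),(.04,.025))])
st=get_state();R0=R.from_quat(np.array(st['orientation'])[[1,2,3,0]]).as_matrix();print(R0.round(3))
E
python3 fit.py
```

```text
Traceback (most recent call last):
  File "fit.py", line 23, in <module>
    r=fit(oo,[g[0],g[1],y,20],1); cands.append((np.abs(r[1]).sum(),r,sgn))
  File "fit.py", line 12, in fit
    s=least_squares(f,x0,x_scale=[.01,.01,.1]+[10]*extra,loss='soft_l1'); return s.x,np.round(s.fun.reshape(-1,2) if len(s.fun)==2*len(obs) else s.fun,2)
  File "fit.py", line 10, in f
    r+=list(proj(n,[q[0]+c*l[0]-s*l[1],q[1]+s*l[0]+c*l[1],l[2]])-uv)
            ~~~~^^^^^^^^^^^^^^^^^^^^^^^^^^^^^^^^^^^^^^^^^^^^^^^^
  File "h.py", line 14, in proj
    p=camera_params(n); c=att(p).T@(np.array(P)-p['eye']); q=np.array(p['K'])@c; return q[:2]/q[2]
ValueError: time passes only in moves, steps and waits
```

```bash
sed -i 's/camera_params(n)/cp(n)/g' h.py; sed -i '3a from functools import lru_cache\n@lru_cache(None)\ndef cp(n): return camera_params(n)' h.py; python3 fit.py 2>&1 | tail -45
```

```text
wheel [ 0.47742649 -0.16914715 -3.56879209 30.26731294] -1
[[ 0.04 -0.69]
 [-0.77  0.35]
 [ 0.66 -0.07]
 [ 0.24 -0.2 ]
 [-0.06  0.1 ]
 [-0.03 -0.17]
 [ 0.81 -0.21]
 [-0.49 -0.63]]
groove xy 0.48996695404291657 -0.1415999717462358 axle dir -0.4143235549575811 -0.9101296565914728
holder [ 0.50148747  0.12294532 -2.69825267]
[[ 0.19 -0.29]
 [-0.31 -0.25]
 [-0.16 -0.06]
 [ 0.4  -0.18]
 [-0.32  0.14]
 [-0.09 -1.47]]
scene corners [array([336.75, 192.55]), array([367.55, 208.35]), array([349.35, 211.55])]
[array([368.5, 206.5]), array([349.4, 210.3]), array([354.2, 187.5]), array([336. , 190.9])]
[[-0.917  0.399 -0.   ]
 [ 0.399  0.917 -0.001]
 [ 0.    -0.001 -1.   ]]
```

Everything fits to within a pixel. The groove shows about 30 mm from the sleeve end. I'm moving above the clip now.

>>> servo_tool:
  deltas:
    - [[0.24,-0.32,0,0,0,-0.019,1],[0.48,-0.63,0,0,0,-0.038,1],[0.71,-0.95,0,0,0,-0.057,1],[0.71,-0.95,0,0,0,-0.057,1]]

```text
t: 0.43
tool_pos: [0.2931, 0.4052, 0.253]
orientation: [0.0, 0.294, 0.956, -0.001]
ft_force: [-0.7, -0.5, 0.0]
opening: 0.0855
gripper_force: 0.0
```

>>> servo_tool:
  deltas:
    - [[0.24,-0.32,0,0,0,-0.019,1],[0.48,-0.63,0,0,0,-0.038,1],[0.71,-0.95,0,0,0,-0.057,1],[0.71,-0.95,0,0,0,-0.057,1]]

```text
t: 0.77
tool_pos: [0.3643, 0.3103, 0.2532]
orientation: [0.0, 0.378, 0.926, -0.0]
ft_force: [-0.8, -0.1, -0.3]
opening: 0.0854
gripper_force: 0.0
```

>>> servo_tool:
  deltas:
    - [[0.24,-0.32,0,0,0,-0.019,1],[0.48,-0.63,0,0,0,-0.038,1],[0.71,-0.95,0,0,0,-0.057,1],[0.71,-0.95,0,0,0,-0.057,1]]

```text
t: 1.1
tool_pos: [0.4354, 0.2154, 0.2532]
orientation: [0.001, 0.46, 0.888, -0.0]
ft_force: [0.4, -0.0, -0.4]
opening: 0.0851
gripper_force: 0.0
```

>>> servo_tool:
  deltas:
    - [[0.24,-0.32,-0.3,0,0,-0.019,1],[0.48,-0.63,-0.6,0,0,-0.038,1],[0.71,-0.95,-0.9,0,0,-0.057,1],[0.71,-0.95,-0.9,0,0,-0.057,1],[0.71,-0.95,-0.9,0,0,-0.057,1]]

```text
t: 1.52
tool_pos: [0.5037, 0.122, 0.16]
orientation: [-0.002, 0.535, 0.845, -0.002]
ft_force: [-1.1, -0.2, -1.0]
opening: 0.0859
gripper_force: 0.0
```

Run:
```python
from h import *
b=snap('scene','f0.png')[:,:,::-1]
cv2.imwrite('pics/f.png',cv2.resize(b[110:230,290:410],None,fx=5,fy=5,interpolation=cv2.INTER_CUBIC))
```

```text
(no output)
```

View pics/f.png

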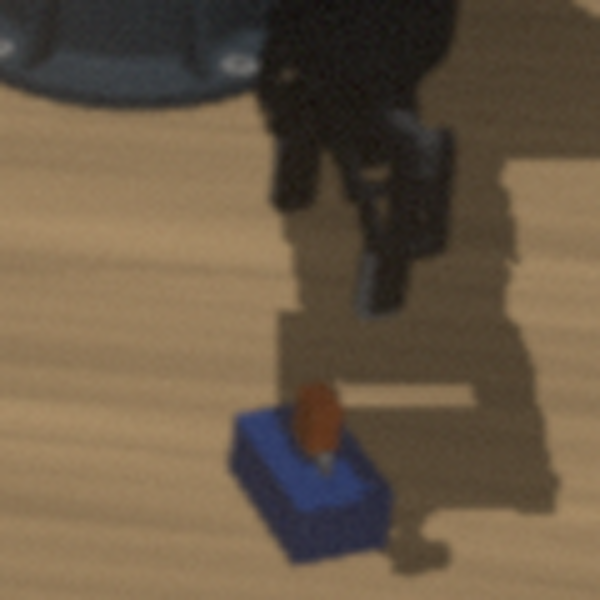

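The fingertips are at about (349,151) and (366,173), and the head top is at (353.6,188.4). I'll check that offset against the projection.

Run:
```python
from h import *
p=get_state()['tool_pos'];print(p)
for z in(.022,.009):print(proj('scene',[p[0],p[1],p[2]-z]),'obs 357.3,162')
for x,y in((.5015,.1229),(.5035,.1229),(.5055,.1229),(.5035,.1255)):print(x,y,proj('scene',[x,y,.071]),'obs 353.6,188.4')
```

```text
[0.50338489 0.12339539 0.16158443]
[356.93144836 164.46180775] obs 357.3,162
[357.5817052  159.85256284] obs 357.3,162
0.5015 0.1229 [353.44068382 187.2811751 ] obs 353.6,188.4
0.5035 0.1229 [353.43684925 187.77121584] obs 353.6,188.4
0.5055 0.1229 [353.43300434 188.26257977] obs 353.6,188.4
0.5035 0.1255 [354.52525227 187.86966181] obs 353.6,188.4
```

>>> servo_tool:
  deltas:
    - [[0,0,-0.2,0,0,0,1],[0,0,-0.4,0,0,0,1],[0,0,-0.6,0,0,0,1],[0,0,-0.8,0,0,0,1],[0,0,-0.96,0,0,0,1],[0,0,-0.96,0,0,0,1],[0,0,-0.96,0,0,0,1]]

```text
t: 2.15
tool_pos: [0.5033, 0.1252, 0.0677]
orientation: [-0.0, 0.534, 0.846, -0.0]
ft_force: [-0.1, -0.1, -1.0]
opening: 0.0853
gripper_force: 0.0
```

>>> servo_tool:
  deltas:
    - [[0,0,0,0,0,0,0.1],[0,0,0,0,0,0,0.1],[0,0,0,0,0,0,0.1],[0,0,0,0,0,0,0.1],[0,0,0,0,0,0,0.1],[0,0,0,0,0,0,0.1],[0,0,0,0,0,0,0.1],[0,0,0,0,0,0,0.1],[0,0,0,0,0,0,0.1],[0,0,0,0,0,0,0.1]]
  newtons: 50

```text
t: 2.98
tool_pos: [0.504, 0.1243, 0.0677]
orientation: [0.0, 0.534, 0.845, 0.0]
ft_force: [-0.7, -0.4, 6.0]
opening: 0.0211
gripper_force: 53.1
```

>>> servo_tool:
  deltas:
    - [[0,0,0.1,0,0,0,0.1],[0,0,0.2,0,0,0,0.1],[0,0,0.4,0,0,0,0.1],[0,0,0.6,0,0,0,0.1],[0,0,0.8,0,0,0,0.1],[0,0,1.0,0,0,0,0.1],[0,0,1.0,0,0,0,0.1],[0,0,1.0,0,0,0,0.1]]

```text
t: 3.65
tool_pos: [0.5039, 0.1243, 0.1685]
orientation: [0.001, 0.534, 0.845, 0.001]
ft_force: [-1.2, -0.6, -1.0]
opening: 0.0209
gripper_force: 52.3
```

Run:
```python
from h import *
b=snap('scene','g0.png')[:,:,::-1]
print(get_state()['tool_pos'],get_state()['opening'],get_state()['ft_force'])
cv2.imwrite('pics/g.png',cv2.resize(b[110:220,300:420],None,fx=6,fy=5.4,interpolation=cv2.INTER_CUBIC))
```

```text
[0.50334556 0.12419015 0.1673716 ] 0.021195658129079083 [ 0.70314422 -0.23573289 -1.14569353]
```

View pics/g.png

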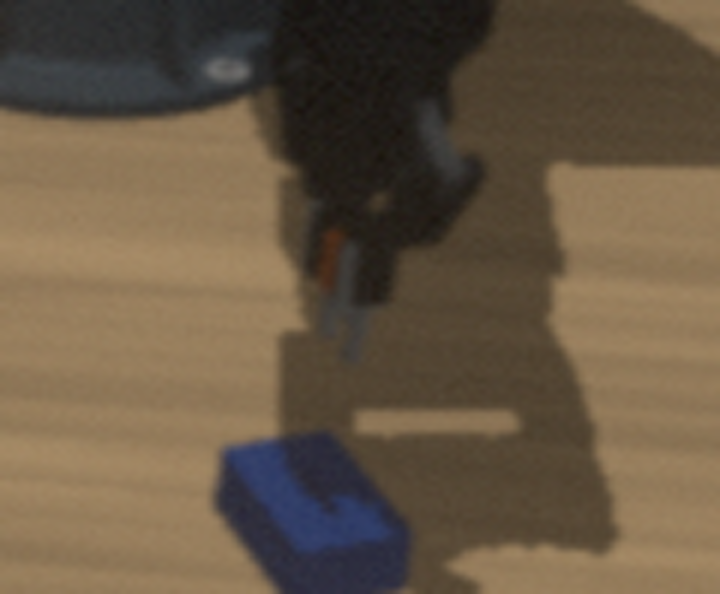

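The clip is held squarely, so I'm carrying it to a spot above the groove.

>>> servo_tool:
  deltas:
    - [[-0.01,-0.25,0,0,0,-0.026,0.1],[-0.02,-0.5,0,0,0,-0.052,0.1],[-0.03,-0.75,0,0,0,-0.078,0.1],[-0.045,-0.886,0,0,0,-0.0922,0.1]]

```text
t: 4.03
tool_pos: [0.4983, 0.0338, 0.1661]
orientation: [-0.001, 0.653, 0.758, -0.001]
ft_force: [-0.5, 0.1, -1.0]
opening: 0.021
gripper_force: 52.3
```

>>> servo_tool:
  deltas:
    - [[-0.01,-0.25,0,0,0,-0.026,0.1],[-0.02,-0.5,0,0,0,-0.052,0.1],[-0.03,-0.75,0,0,0,-0.078,0.1],[-0.045,-0.886,0,0,0,-0.0922,0.1]]

```text
t: 4.37
tool_pos: [0.4939, -0.0549, 0.1662]
orientation: [-0.001, 0.755, 0.655, -0.001]
ft_force: [0.2, 0.9, -0.5]
opening: 0.0207
gripper_force: 52.3
```

>>> servo_tool:
  deltas:
    - [[-0.01,-0.25,0,0,0,-0.026,0.1],[-0.02,-0.5,0,0,0,-0.052,0.1],[-0.03,-0.75,0,0,0,-0.078,0.1],[-0.045,-0.886,0,0,0,-0.0922,0.1],[-0.045,-0.886,0,0,0,-0.0922,0.1],[-0.045,-0.886,0,0,0,-0.0922,0.1],[-0.045,-0.886,0,0,0,-0.0922,0.1]]

```text
t: 4.95
tool_pos: [0.4897, -0.1408, 0.1666]
orientation: [-0.001, 0.84, 0.543, -0.0]
ft_force: [0.3, 0.5, -0.9]
opening: 0.0206
gripper_force: 52.3
```

Run:
```python
from h import *
b=snap('scene','k0.png')[:,:,::-1]
s=get_state();M=R.from_quat(np.array(s['orientation'])[[1,2,3,0]]).as_matrix()
print(s['tool_pos'],s['ft_force'],M.round(3),np.degrees(np.arctan2(M[1,1],M[0,1])))
cv2.imwrite('pics/k.png',cv2.resize(b[120:200,190:290],None,fx=7,fy=7,interpolation=cv2.INTER_CUBIC))
```

```text
[ 0.48989313 -0.14065997  0.16679018] [-0.77144369  1.10538675 -0.9757697 ] [[ 0.411  0.912 -0.001]
 [ 0.912 -0.411  0.001]
 [ 0.    -0.001 -1.   ]] -24.261335933762332
```

View pics/k.png

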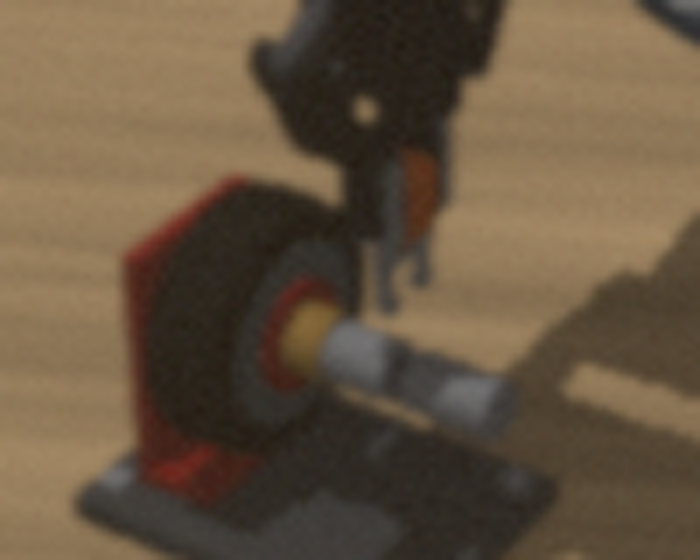

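The clip hangs over the stub near the groove. I'm lowering it to just above contact, then feeling downward in small steps.

>>> servo_tool:
  deltas:
    - [[0,0,-0.08,0,0,0,0.1],[0,0,-0.16,0,0,0,0.1],[0,0,-0.22,0,0,0,0.1],[0,0,-0.22,0,0,0,0.1],[0,0,-0.22,0,0,0,0.1]]

```text
t: 5.42
tool_pos: [0.4899, -0.1413, 0.1447]
orientation: [-0.001, 0.84, 0.542, -0.0]
ft_force: [0.3, -0.6, -0.7]
opening: 0.0212
gripper_force: 52.3
```

>>> servo_tool:
  deltas:
    - [[0,0,-0.005,0,0,0,0.1],[0,0,-0.01,0,0,0,0.1],[0,0,-0.015,0,0,0,0.1],[0,0,-0.02,0,0,0,0.1],[0,0,-0.02,0,0,0,0.1]]

```text
t: 5.83
tool_pos: [0.4901, -0.1416, 0.1433]
orientation: [0.0, 0.84, 0.542, 0.0]
ft_force: [0.4, 0.5, -0.2]
opening: 0.0207
gripper_force: 52.3
```

>>> servo_tool:
  deltas:
    - [[0,0,-0.005,0,0,0,0.1],[0,0,-0.01,0,0,0,0.1],[0,0,-0.015,0,0,0,0.1],[0,0,-0.015,0,0,0,0.1]]

```text
t: 6.17
tool_pos: [0.4901, -0.1415, 0.1417]
orientation: [-0.0, 0.84, 0.542, -0.0]
ft_force: [0.1, -1.0, -0.6]
opening: 0.0213
gripper_force: 52.3
```

>>> servo_tool:
  deltas:
    - [[0,0,-0.005,0,0,0,0.1],[0,0,-0.01,0,0,0,0.1],[0,0,-0.01,0,0,0,0.1]]

```text
t: 6.42
tool_pos: [0.4901, -0.1415, 0.1407]
orientation: [-0.0, 0.84, 0.542, -0.0]
ft_force: [0.5, -0.5, -0.9]
opening: 0.021
gripper_force: 52.3
```

>>> servo_tool:
  deltas:
    - [[0,0,-0.005,0,0,0,0.1],[0,0,-0.005,0,0,0,0.1],[0,0,-0.005,0,0,0,0.1]]

```text
t: 6.67
tool_pos: [0.4901, -0.1415, 0.1402]
orientation: [-0.0, 0.84, 0.542, -0.0]
ft_force: [0.1, -0.6, -0.0]
opening: 0.0212
gripper_force: 52.3
```

>>> servo_tool:
  deltas:
    - [[0,0,-0.005,0,0,0,0.1],[0,0,-0.01,0,0,0,0.1],[0,0,-0.01,0,0,0,0.1]]

```text
t: 6.92
tool_pos: [0.49, -0.1415, 0.1392]
orientation: [-0.0, 0.84, 0.542, -0.0]
ft_force: [0.4, 0.2, -1.5]
opening: 0.0213
gripper_force: 52.3
```

>>> servo_tool:
  deltas:
    - [[0,0,-0.005,0,0,0,0.1],[0,0,-0.01,0,0,0,0.1],[0,0,-0.01,0,0,0,0.1]]

```text
t: 7.17
tool_pos: [0.49, -0.1415, 0.1382]
orientation: [-0.0, 0.84, 0.542, -0.0]
ft_force: [-0.7, 0.1, -0.8]
opening: 0.0207
gripper_force: 52.3
```

>>> servo_tool:
  deltas:
    - [[0,0,-0.005,0,0,0,0.1],[0,0,-0.005,0,0,0,0.1],[0,0,-0.005,0,0,0,0.1]]

```text
t: 7.42
tool_pos: [0.4901, -0.1415, 0.1378]
orientation: [-0.0, 0.84, 0.542, -0.0]
ft_force: [0.2, -0.3, -2.2]
opening: 0.0213
gripper_force: 52.3
```

That's 15 mm above the centre line with no contact, so the clip is in the groove's span. Continuing.

>>> servo_tool:
  deltas:
    - [[0,0,-0.005,0,0,0,0.1],[0,0,-0.01,0,0,0,0.1],[0,0,-0.01,0,0,0,0.1]]

```text
t: 7.67
tool_pos: [0.4901, -0.1416, 0.1369]
orientation: [-0.0, 0.84, 0.542, -0.0]
ft_force: [-0.2, 0.3, 1.9]
opening: 0.0211
gripper_force: 52.8
```

>>> servo_tool:
  deltas:
    - [[0,0,-0.005,0,0,0,0.1],[0,0,-0.005,0,0,0,0.1],[0,0,-0.005,0,0,0,0.1]]

```text
t: 7.92
tool_pos: [0.49, -0.1415, 0.1363]
orientation: [-0.0, 0.84, 0.542, -0.0]
ft_force: [-1.4, 0.8, 4.2]
opening: 0.021
gripper_force: 53.0
```

>>> servo_tool:
  deltas:
    - [[0,0,-0.005,0,0,0,0.1],[0,0,-0.005,0,0,0,0.1],[0,0,-0.005,0,0,0,0.1]]

```text
t: 8.17
tool_pos: [0.4899, -0.1415, 0.1357]
orientation: [-0.0, 0.84, 0.542, -0.0]
ft_force: [-2.3, 1.1, 3.4]
opening: 0.0211
gripper_force: 53.0
```

Contact came at 14 mm, which is the groove's bottom. There is a small side force along the clip's x, so I'll centre while continuing down.

>>> servo_tool:
  deltas:
    - [[-0.004,0.002,0,0,0,0,0.1],[-0.007,0.003,0,0,0,0,0.1],[-0.007,0.003,0,0,0,0,0.1],[-0.007,0.003,0,0,0,0,0.1]]

```text
t: 8.5
tool_pos: [0.4895, -0.1413, 0.1358]
orientation: [0.0, 0.84, 0.542, 0.0]
ft_force: [-0.6, 0.1, 1.9]
opening: 0.021
gripper_force: 52.8
```

>>> servo_tool:
  deltas:
    - [[0,0,-0.005,0,0,0,0.1],[0,0,-0.01,0,0,0,0.1],[0,0,-0.01,0,0,0,0.1]]

```text
t: 8.75
tool_pos: [0.4896, -0.1413, 0.135]
orientation: [0.0, 0.84, 0.542, 0.0]
ft_force: [-2.4, 0.1, 5.5]
opening: 0.0206
gripper_force: 53.2
```

>>> servo_tool:
  deltas:
    - [[-0.005,0.002,0,0,0,0,0.1],[-0.005,0.002,-0.005,0,0,0,0.1],[-0.005,0.002,-0.01,0,0,0,0.1],[-0.005,0.002,-0.01,0,0,0,0.1]]

```text
t: 9.08
tool_pos: [0.4894, -0.1413, 0.1342]
orientation: [0.001, 0.84, 0.542, 0.0]
ft_force: [-1.5, 0.6, 7.1]
opening: 0.0212
gripper_force: 53.4
```

>>> servo_tool:
  deltas:
    - [[0,0,-0.005,0,0,0,0.1],[0,0,-0.01,0,0,0,0.1],[0,0,-0.01,0,0,0,0.1]]

```text
t: 9.33
tool_pos: [0.4893, -0.1412, 0.1332]
orientation: [0.0, 0.84, 0.542, 0.0]
ft_force: [-0.9, 0.7, 6.7]
opening: 0.021
gripper_force: 53.3
```

>>> servo_tool:
  deltas:
    - [[-0.003,0.001,-0.005,0,0,0,0.1],[-0.003,0.001,-0.01,0,0,0,0.1],[-0.003,0.001,-0.01,0,0,0,0.1]]

```text
t: 9.58
tool_pos: [0.4892, -0.1412, 0.1322]
orientation: [0.001, 0.84, 0.542, 0.0]
ft_force: [-0.5, -0.4, 5.2]
opening: 0.0213
gripper_force: 53.2
```

>>> servo_tool:
  deltas:
    - [[0,0,-0.005,0,0,0,0.1],[0,0,-0.01,0,0,0,0.1],[0,0,-0.01,0,0,0,0.1]]

```text
t: 9.83
tool_pos: [0.4891, -0.1412, 0.1312]
orientation: [0.001, 0.84, 0.542, 0.0]
ft_force: [0.1, 0.4, 5.3]
opening: 0.0208
gripper_force: 53.1
```

>>> servo_tool:
  deltas:
    - [[0,0,-0.005,0,0,0,0.1],[0,0,-0.01,0,0,0,0.1],[0,0,-0.01,0,0,0,0.1]]

```text
t: 10.08
tool_pos: [0.489, -0.1412, 0.13]
orientation: [0.001, 0.84, 0.542, 0.0]
ft_force: [0.2, 0.4, 3.5]
opening: 0.021
gripper_force: 52.9
```

>>> servo_tool:
  deltas:
    - [[0,0,-0.005,0,0,0,0.1],[0,0,-0.01,0,0,0,0.1],[0,0,-0.015,0,0,0,0.1],[0,0,-0.015,0,0,0,0.1]]

```text
t: 10.42
tool_pos: [0.4888, -0.1411, 0.1283]
orientation: [0.0, 0.84, 0.542, 0.0]
ft_force: [1.3, -0.5, 2.6]
opening: 0.0209
gripper_force: 52.7
```

>>> servo_tool:
  deltas:
    - [[0,0,-0.005,0,0,0,0.1],[0,0,-0.01,0,0,0,0.1],[0,0,-0.015,0,0,0,0.1],[0,0,-0.015,0,0,0,0.1]]

```text
t: 10.75
tool_pos: [0.4886, -0.141, 0.1265]
orientation: [-0.0, 0.84, 0.542, -0.0]
ft_force: [1.8, -0.3, -0.9]
opening: 0.0213
gripper_force: 52.3
```

>>> servo_tool:
  deltas:
    - [[0,0,-0.005,0,0,0,0.1],[0,0,-0.01,0,0,0,0.1],[0,0,-0.015,0,0,0,0.1],[0,0,-0.015,0,0,0,0.1]]

```text
t: 11.08
tool_pos: [0.4885, -0.1409, 0.125]
orientation: [-0.0, 0.84, 0.542, -0.0]
ft_force: [2.6, -1.5, -1.9]
opening: 0.0205
gripper_force: 52.2
```

Snapped past. I'll take off the side load and go down to the hard stop in half-millimetre steps.

>>> servo_tool:
  deltas:
    - [[0.006,-0.003,0,0,0,0,0.1],[0.006,-0.003,-0.005,0,0,0,0.1],[0.006,-0.003,-0.005,0,0,0,0.1]]

```text
t: 11.33
tool_pos: [0.4889, -0.1411, 0.1245]
orientation: [-0.0, 0.84, 0.542, -0.0]
ft_force: [2.2, 0.6, -1.8]
opening: 0.0206
gripper_force: 52.2
```

>>> servo_tool:
  deltas:
    - [[0,0,-0.005,0,0,0,0.1],[0,0,-0.005,0,0,0,0.1],[0,0,-0.005,0,0,0,0.1]]

```text
t: 11.58
tool_pos: [0.489, -0.1412, 0.1241]
orientation: [-0.0, 0.84, 0.542, -0.0]
ft_force: [0.7, -0.3, -2.5]
opening: 0.0213
gripper_force: 52.0
```

>>> servo_tool:
  deltas:
    - [[0,0,-0.005,0,0,0,0.1],[0,0,-0.005,0,0,0,0.1],[0,0,-0.005,0,0,0,0.1]]

```text
t: 11.83
tool_pos: [0.4891, -0.1412, 0.1237]
orientation: [-0.0, 0.84, 0.542, -0.0]
ft_force: [0.1, -1.2, -2.1]
opening: 0.0211
gripper_force: 52.1
```

>>> servo_tool:
  deltas:
    - [[0,0,-0.005,0,0,0,0.1],[0,0,-0.005,0,0,0,0.1],[0,0,-0.005,0,0,0,0.1]]

```text
t: 12.08
tool_pos: [0.4891, -0.1412, 0.1232]
orientation: [-0.0, 0.84, 0.542, -0.0]
ft_force: [0.8, -0.5, -1.2]
opening: 0.0207
gripper_force: 52.2
```

>>> servo_tool:
  deltas:
    - [[0,0,-0.003,0,0,0,0.1],[0,0,-0.003,0,0,0,0.1],[0,0,-0.003,0,0,0,0.1]]

```text
t: 12.33
tool_pos: [0.4892, -0.1412, 0.123]
orientation: [-0.0, 0.84, 0.542, -0.0]
ft_force: [-1.1, 0.2, -0.8]
opening: 0.0215
gripper_force: 52.2
```

>>> servo_tool:
  deltas:
    - [[0,0,-0.003,0,0,0,0.1],[0,0,-0.003,0,0,0,0.1],[0,0,-0.003,0,0,0,0.1]]

```text
t: 12.58
tool_pos: [0.4892, -0.1413, 0.1227]
orientation: [0.0, 0.84, 0.542, 0.0]
ft_force: [-1.3, 1.0, -0.2]
opening: 0.0209
gripper_force: 52.4
```

>>> servo_tool:
  deltas:
    - [[0,0,-0.003,0,0,0,0.1],[0,0,-0.003,0,0,0,0.1],[0,0,-0.003,0,0,0,0.1]]

```text
t: 12.83
tool_pos: [0.4893, -0.1413, 0.1226]
orientation: [0.0, 0.84, 0.542, 0.0]
ft_force: [-2.2, 1.5, 4.0]
opening: 0.0213
gripper_force: 52.8
```

>>> servo_tool:
  deltas:
    - [[0,0,-0.003,0,0,0,0.1],[0,0,-0.003,0,0,0,0.1],[0,0,-0.003,0,0,0,0.1]]

```text
t: 13.08
tool_pos: [0.4893, -0.1413, 0.1224]
orientation: [0.0, 0.84, 0.542, 0.0]
ft_force: [-2.1, 0.1, 6.5]
opening: 0.021
gripper_force: 53.3
```

Hard stop is at TCP 122.4 mm, as predicted for home. I'm releasing with a partial opening, then backing straight up.

>>> servo_tool:
  deltas:
    - [[-0.004,0.002,0,0,0,0,0.1],[-0.004,0.002,0,0,0,0,0.5],[-0.004,0.002,0,0,0,0,0.5],[-0.004,0.002,0,0,0,0,0.5],[-0.004,0.002,0,0,0,0,0.5],[-0.004,0.002,0,0,0,0,0.5],[-0.004,0.002,0,0,0,0,0.5]]

```text
t: 13.67
tool_pos: [0.4888, -0.1411, 0.122]
orientation: [-0.0, 0.84, 0.542, -0.0]
ft_force: [-0.1, 0.2, -0.8]
opening: 0.0428
gripper_force: 0.0
```

>>> servo_tool:
  deltas:
    - [[0,0,0.15,0,0,0,0.5],[0,0,0.3,0,0,0,0.5],[0,0,0.5,0,0,0,0.5],[0,0,0.7,0,0,0,0.5],[0,0,0.9,0,0,0,0.5],[0,0,1.0,0,0,0,0.5]]

```text
t: 14.17
tool_pos: [0.4894, -0.1413, 0.2242]
orientation: [0.001, 0.84, 0.542, 0.001]
ft_force: [0.3, 0.1, 0.4]
opening: 0.0428
gripper_force: 0.0
```

>>> servo_tool:
  deltas:
    - [[-0.3,0.3,0.2,0,0,0,0.5],[-0.6,0.6,0.2,0,0,0,0.5],[-0.9,0.9,0.2,0,0,0,0.5],[-0.9,0.9,0.2,0,0,0,0.5],[-0.9,0.9,0.2,0,0,0,0.5]]

```text
t: 14.58
tool_pos: [0.3975, -0.0499, 0.2421]
orientation: [-0.0, 0.84, 0.543, -0.0]
ft_force: [0.9, -0.6, 0.9]
opening: 0.0426
gripper_force: 0.0
```

Run:
```python
from h import *
a=snap('top','m0.png')[:,:,::-1];b=snap('scene','m1.png')[:,:,::-1]
f=lambda i,u,v,w,h,s:cv2.resize(i[v:v+h,u:u+w],None,fx=s,fy=s,interpolation=cv2.INTER_CUBIC)
cv2.imwrite('pics/m.png',np.hstack([f(a,245,195,50,60,8),f(b,215,145,50,60,8)]))
s=get_state();print(s['t'],s['tool_pos'],s['ft_force'],s['opening'])
```

```text
14.6833 [ 0.39951705 -0.05138498  0.24224183] [ 0.12479038 -1.23986012 -0.22019204] 0.042575692017918575
```

View pics/m.png

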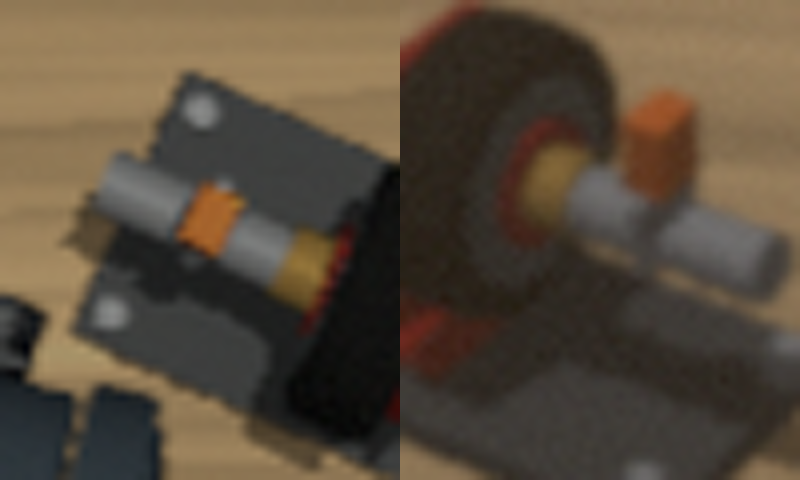

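The picture shows the clip upright in the groove, with its orange head close above the stub ((211,218) in the left crop, (660,145) in the right). The gripper is clear of it. Handing in.

```bash
python3 -c "from workcell import *;print(hand_in())"
```

```text
the job is handed in; nothing more can be done
None
```

I pushed the clip down into the axle groove to its hard stop, let go, backed off and handed the job in at about 15 s; the highest force I read was about 7 N, and no verdict came back.

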